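# Shut the exposure chamber's vent and lock it with the bar

## Robot

A 7-joint arm with a two-finger parallel gripper is mounted at the origin on the work surface. World frame = base frame: x ahead of the robot, y to its left, z up, the work surface at z = 0. Lengths are in mm, angles in rad, forces in N, time in s.
With the tool pointing down it reaches from about 425 to 800 mm from the base axis. Payload 8.3 kg.
Tool frame: the origin (TCP) lies on the centre line of the jaws, within the pads' length; the fingertips stand 25 mm ahead of it and the grasp point (between the pads) lies 6 mm ahead of it (ctrl.tcp_to_tips is the distance from the TCP to the fingertips, in mm); z points along the fingers, y is the direction in which the jaws open and shut (so a half turn about z gives the same grasp; the last joint's range is limited). The gripper opens to 85 mm and grips with 20 to 120 N. Pads are 22 mm wide; open, the fingers measure 114 mm over their backs; the gripper's body (76 mm by 85 mm) begins 54 mm behind the grasp point. The pads swing forward as they close: fully open they stand 13 mm farther back than shut.
Start: joints at [-1.262, 0.383, 0.016, 1.37, -0.006, 1.388, -0.046], TCP at [227.008, 582.299, 256.279] pointing down, gripper open.
Joint ranges: [-2.95, 2.95], [-0.25, 2.06], [-1.52, 1.56], [0.18, 2.33], [-1.44, 4.58], [0.02, 2.06], [-3.01, 3.01]. Speed limits (rad/s): [2.39, 2.39, 3.01, 3.01, 3.14, 3.14, 3.14].

## Interface

Orientations are given as a unit quaternion [w, x, y, z].
In Python, from rig import ctrl, viewer, sign_off gives the robot as it stands. The module is installed in compiled form; this text tells all that it offers.
- The arm moves only by the shell command python3 -m pendant 'ROWS'. ROWS is a JSON object of lists of equal length, an entry for each row: "hand": the opening in per cent of the stroke, from 0 (shut) to 100 (fully open); "slide": the shift along the tool's x, y, z in cm, a list of three; "spin": the turn about the tool's z in rad. A call has 1 to 10 rows; each row is the pose to reach, as a shift and turn from the pose commanded when the call began, along the tool's axes at that moment; what a row does not reach only later rows make up. A row lasts 1/10 s, in which the tool goes at most 50 mm and 8.59 degrees, less where a joint would pass 70% of its speed; a pose out of reach is approached as far as the arm can. A call with a gripper value outside its range is refused whole. The fingers move at their own pace and stop on an object; the grip force is fixed at half the most. Time passes only in rows, so rows that repeat a pose let the fingers close. It gives the time, the measured TCP pose, the force and the opening at its end, in the units of the state.
- ctrl.sense(): the state, without advancing time (a new reading comes with each control period).
- viewer.capture(name): name is "side" or "top"; returns the picture (420x560x3 uint8, blue, green, red); there is no depth.
- viewer.get_calibration(name): a dict with "vertical_fov" (degrees; the focal length in pixels is half the picture's height over the tangent of half this angle, whatever the lens; pixels are square), "cx", "cy" (the principal point, pixels), "rvec" (rotation vector, rad) and "tvec" (3), from world to camera coordinates, as OpenCV has them. Camera axes: x right, y down, z forward; pixel columns grow to the right and rows downward; lengths in mm; the calibration is good to about 2 mm. A picture is of the moment at which its call begins. get_calibration takes no time and is no camera call.
- sign_off(): hands the job in, once; it reports no verdict.
Trained networks look in the newest picture that a camera, given by its name, has taken for a name from the list of things; names that differ only in an ending like _2 or _b are one class to them, and where a whole thing is asked for, a point or a joint stands for the part that bears it (a point fixed in the world has none). Each returns a list of dicts, best first, with "score" (0 to 1); they miss things now and then, are a little off and sometimes report something else, mostly with a low value. They report only what shows in the picture. A call takes as long as a camera call. They do not tell look-alikes from the thing itself.
- viewer.look_for(camera, thing): "rect" ([centre column, centre row, width, height] in pixels, round what is visible of it).
The state is a dict: "clock": time; "joint_pos": joint angles; "dq": joint speeds; "joint_torque": joint torques, N m; "eef_pos": TCP position; "tool_rot": TCP orientation; "wrist_force": force on the tool from outside, world axes, zero at the start; "torque": the same for the moment, N m; "opening": finger opening in mm.
Only numpy, scipy, OpenCV 4.12 (cv2) and the standard library are available. Lean on these libraries where they do the work, as an engineer would, in place of code of your own. Each camera call takes 0.05 s, during which the arm holds its last target.

## Task

Shut and lock the vent on the lid of the exposure chamber: push the upright finger post round until the slot in the shutter disc lines up with the flat lock bar, then push on the bar's T-head and slide the bar straight through the slotted disc, all the way home until the head is up against the end of its guide. Slide the bar without lifting it out of its guide, and leave the vial, filter holder and stopper on the lid and the beaker on the table where they stand.

Things in the scene. Friction and masses are not known exactly. Their poses are not given: they have to be found in the camera images.
- chamber: Clear acrylic exposure chamber, aluminium frame, white-rimmed lid, on a black tray; 280 (x) x 460 (y) x 180 mm high. Fixed, turned up to 0.35 rad. Origin: centre of its underside, on the table. A grey deck on the lid (top at 183 mm) carries, in a line along chamber y at x = -30 mm, from +y to -y: bar head, guide, shutter disc, keeper. Guide and keeper rise 26 mm above the deck.
- disc_axis (a point): Point on the shutter disc's vertical axis at the deck's top (chamber x -30, y -100, z 183 mm); fixed, axes as the chamber's. The aluminium disc is 120 mm across, its top 5 mm above the deck; its round boss is 60 mm across, 24 mm high above the deck, cut right across by a slot 22 mm wide, open at the top, floor 7 mm above the deck.
- shutter (a joint): Disc angle (rad), counter-clockwise from above positive, travel -0.35 to 1.40, no click at 0, stays where left. Starts at 0.5 to 1.3 (vent open). At 0 the slot lies along chamber y, in line with the bar, and the disc covers the dark vent openings. Turning takes 1.5 to 2 N at the post. Within about 0.2 of 0 the bar's tapered nose enters and trues the disc; farther off the boss blocks it.
- finger_post (a point): Centre of the top of the disc's upright black finger post: round, 12 mm in diameter, top 45 mm above the deck (foot 18 mm wide, up to 9 mm), 47 mm from the disc's axis. With the joint at 0 it stands 65 degrees counter-clockwise (from above) of chamber +y as seen from the axis, on the chamber's -x side; at positive angles it is farther round, towards -y, and is pushed back clockwise.
- lock_bar: Loose flat steel bar, 18 mm wide, 8 mm thick, 206 mm from T-head to tip (last 18 mm tapers to 8 mm), 0.3 to 0.5 kg. Origin: underside, middle of the head's front face; nose towards -y, axes as the chamber's. Lies on an open bed 8 mm above the deck, 52 mm wide, 66 to 292 mm to +y of the disc's axis; slides to -y against 1.5 to 4 N. Starts with its origin 244 to 270 mm from the axis; home is 126 mm.
- bar_head (a point): Centre of the rear (+y) face of the bar's T-head, where it is pushed; the head is an upright block 50 mm (x) x 12 mm (y) x 40 mm high. The point is 12 mm to +y of the bar's origin and 28 mm above the deck. Nothing stands behind it.
- bar_nose (a point): Tip of the bar's nose, 206 mm to -y of the bar's origin, 5 mm above its underside. Home, it is 80 mm beyond the disc's axis, in the keeper: two black cheeks 24 mm apart, 66 to 88 mm to -y of the axis, up to 26 mm above the deck.
- guide_end (a point): Middle of the guide's +y end, 126 mm to +y of the disc's axis; fixed. The guide is two black cheeks 22 mm apart flanking the bar from 66 to 126 mm from the axis, open at the top, up to 26 mm above the deck. The T-head stops against this end: then the bar is home.
- vial: Bystander: amber vial with a white cap, 28 mm across, 52 mm high, on the lid's +x side, beside the disc. Origin under its centre.
- filter_holder: Bystander: white round filter holder with an upright spigot, 44 mm across, 34 mm high, on the lid's +x side, beside the guide. Origin under its centre.
- stopper: Bystander: black rubber stopper, 36 mm across the top, 28 mm high, on the lid's +x side, beside the bar's head. Origin under its centre.
- beaker: Bystander: glass beaker, 68 mm across, 85 mm high, on the table to the right of the chamber (its -y side). Origin under its centre.
There are look-alikes about, which are no part of the job. Several things have the shape of the lock_bar; the one meant has the colours described above.

How it is judged (in metres and radians):
On the way, in this order (a step that is already met when the one before it is completed fails the run):
1. the slot is turned into line with the bar while the bar is still outside the disc (value of joint shutter between -0.4 and 0.4 rad and y of bar_nose in the frame of disc_axis above 0.024 m), for 0.1 s.
2. the bar's nose has come out of the far side of the disc (y of bar_nose in the frame of disc_axis below -0.035 m), for 0.05 s.
At the end, for the whole second after the job is handed in: The bar lies flat and at rest through the disc and into the keeper, its T-head within 5 mm of the guide's end, and the disc within 0.15 rad of shut; the bar was never lifted over 12 mm or tipped over 0.2 rad, and no bystander moved over 20 mm or tipped (y of lock_bar in the frame of guide_end below 0.005 m and y of bar_nose in the frame of disc_axis below -0.072 m and x of bar_nose in the frame of disc_axis between -0.008 and 0.008 m and z of bar_nose in the frame of disc_axis below 0.018 m and value of joint shutter between -0.15 and 0.15 rad and angle between lock_bar's own z axis and vertical below 0.08 rad and linear speed of lock_bar below 0.01 m/s); the robot touches nothing.
It fails at once if the lock bar is lifted out of its guide or tipped (height (world z) of lock_bar above 0.203 m or height (world z) of bar_nose above 0.211 m or angle between lock_bar's own z axis and vertical above 0.2 rad).
It fails at once if a bystander is moved or tipped (distance of any of vial, filter_holder, stopper, beaker from where it was at the start of the episode above 0.02 m or angle between any of vial, filter_holder, stopper, beaker's own z axis and vertical above 0.5 rad).
It also fails if it takes over 48 s, if anything falls off the work surface, if the arm or the gripper's body presses on something with over 40 N, if the wrist force passes 120 N, or if a joint passes its speed limit or range.

## Working session

There is one attempt and no reset: what is moved stays moved. The work goes in short steps, Python scripts to look and compute and a shell command to move; the robot and the scene stay as the last step left them, time stands still between calls to the robot, and variables do not carry over. Pictures are saved under pics/ and viewed, and the job is handed in when it is done.

```bash
mkdir -p pics
python3 - <<'E'
from rig import ctrl, viewer
import cv2
for n in("side","top"):
    cv2.imwrite(f"pics/{n}0.png",viewer.capture(n)); print(n,viewer.get_calibration(n))
s=ctrl.sense()
print(s, ctrl.tcp_to_tips)
E
```

```text
side {'vertical_fov': 53.3950940108724, 'cx': 275.27114433942415, 'cy': 215.5013530634425, 'rvec': array([ 0.07652382, -2.92328014,  1.09324972]), 'tvec': array([ 519.0740654 ,  201.72415763, 1129.61328727])}
top {'vertical_fov': 50.258055257204816, 'cx': 282.5278630561887, 'cy': 204.00856107520318, 'rvec': array([ 2.13301746, -2.09720752,  0.18712918]), 'tvec': array([-100.64653478,  536.84784711, 1599.65357939])}
{'clock': 0.1, 'joint_pos': array([-1.26187703,  0.38416204,  0.01637961,  1.37104989, -0.00630053,
        1.3881913 , -0.04652169]), 'dq': array([ 1.48865343e-03, -1.36854225e-03,  1.60983476e-03, -3.89152510e-03,
        3.68017146e-04, -8.60462068e-05,  2.51442892e-04]), 'joint_torque': array([ 2.83374597e-03, -6.29132152e+01,  8.47587045e-01, -3.72754025e+01,
        1.68236619e-02,  1.03996071e-02,  4.45840271e-05]), 'eef_pos': array([226.88771966, 581.92588688, 255.37351765]), 'tool_rot': array([-1.49612795e-04,  1.84822145e-01,  9.82771591e-01, -8.67857854e-04]), 'wrist_force': array([ 0.14135088, -0.56147439,  0.14726426]), 'torque': array([-0.00054971,  0.00378449, -0.01352928]), 'opening': 85.54176800406468} 25.0
```

View pics/side0.png

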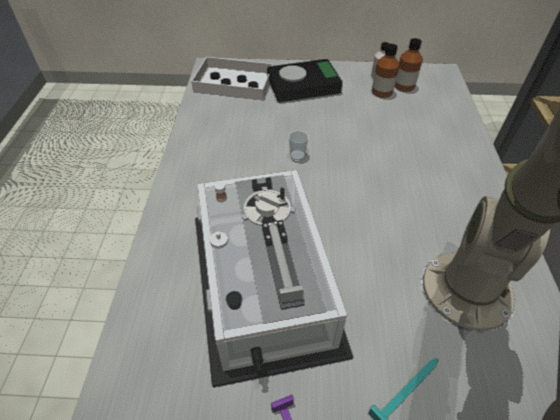

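View pics/top0.png

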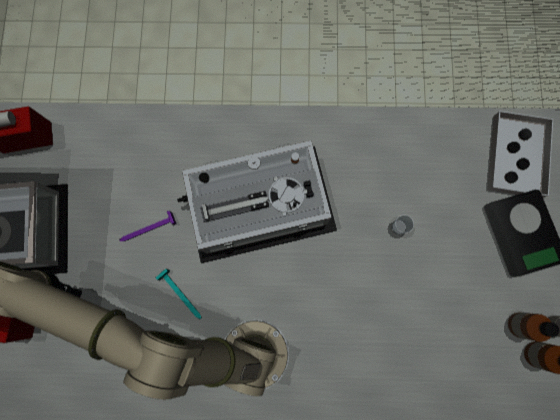

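The side view shows the chamber with the steel bar on its deck (head about (290,297), disc about (268,207)). Three things have the bar's shape. In the top view they are the purple one at (147,226), the teal one at (178,293), both on the table, and the steel one at (235,207) on the deck. The steel one fits the description, so I'll confirm it in an enlarged crop.

Run:
```python
import cv2
a=cv2.imread("pics/top0.png")[130:270,170:350]; cv2.imwrite("pics/top0z.png",cv2.resize(a,None,fx=4.2,fy=4.2,interpolation=cv2.INTER_CUBIC))
a=cv2.imread("pics/side0.png")[165:385,190:360]; cv2.imwrite("pics/side0z.png",cv2.resize(a,None,fx=2.7,fy=2.7,interpolation=cv2.INTER_CUBIC))
```

```text
(no output)
```

View pics/top0z.png

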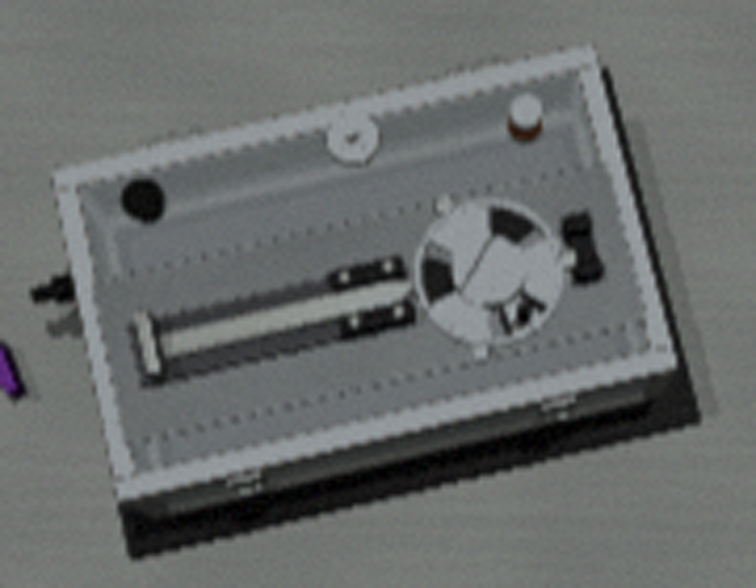

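View pics/side0z.png

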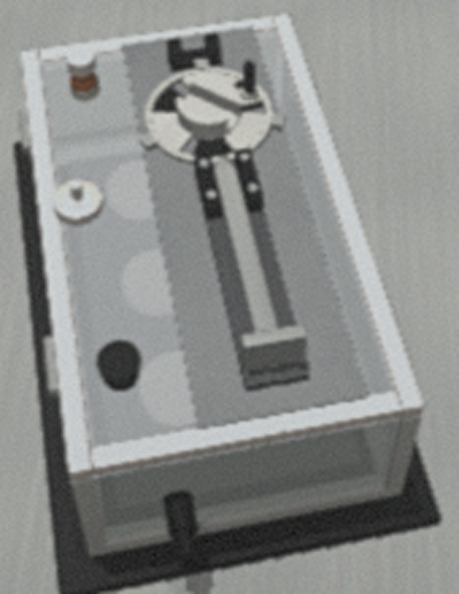

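The crop confirms it: the steel bar in the guide is the one meant. In the full top picture the T-head is at about (205,211), the post at about (294,204) and the disc at (287,194). Next I fit the chamber pose.

```bash
cat > h.py <<'E'
import numpy as np, cv2
from rig import ctrl, viewer
from scipy.optimize import least_squares
C={n:viewer.get_calibration(n) for n in("side","top")}
def K(c):
    f=210/np.tan(np.radians(c["vertical_fov"]/2)); return np.array([[f,0,c["cx"]],[0,f,c["cy"]],[0,0,1.]])
def proj(n,P):
    c=C[n]; return cv2.projectPoints(np.array(P,float).reshape(-1,1,3),c["rvec"],c["tvec"],K(c),None)[0][:,0]
def ray(n,uv,z):
    c=C[n];R=cv2.Rodrigues(c["rvec"])[0];o=-R.T@c["tvec"];d=R.T@np.linalg.inv(K(c))@[uv[0],uv[1],1]
    return o+d*(z-o[2])/d[2]
def w(p,P):
    P=np.array(P,float).reshape(-1,3);c,s=np.cos(p[2]),np.sin(p[2])
    return np.c_[p[0]+c*P[:,0]-s*P[:,1],p[1]+s*P[:,0]+c*P[:,1],P[:,2]]
def inv(p,X):
    c,s=np.cos(p[2]),np.sin(p[2]);d=np.array(X[:2])-p[:2];return np.array([c*d[0]+s*d[1],-s*d[0]+c*d[1]])
E
python3 - <<'E'
from h import *
cr={"top":(np.array([(55,175),(592,47),(677,362),(122,495)])/4.2+[170,130],[(1,1),(1,-1),(-1,-1),(-1,1)]),
"side":(np.array([(22,52),(290,15),(422,405),(75,470)])/2.7+[190,165],[(1,-1),(-1,-1),(-1,1),(1,1)])}
for Z in(180,195):
  for use in(["top"],["side"],["top","side"]):
    def res(p):
        return np.concatenate([(proj(n,w(p,[(140*a,230*b,Z) for a,b in cr[n][1]]))-cr[n][0]).ravel() for n in use])
    r=least_squares(res,[550,200,0.2]);print(Z,use,r.x,r.cost,np.round(r.fun,1))
E
```

```text
180 ['top'] [ 5.48931100e+02 -3.27300505e+00  2.56523636e-01] 3.986729594542851 [-0.9 -1.2  0.5 -1.3  0.9  0.7 -0.5  1.5]
180 ['side'] [ 5.48401317e+02 -1.21098374e+00  2.53235406e-01] 4.165347479343529 [-0.2 -0.7  0.  -1.   1.8 -0.2 -1.7  0.8]
180 ['top', 'side'] [ 5.48626364e+02 -2.01231579e+00  2.54369594e-01] 8.710098810348914 [-1.2 -1.3  0.2 -1.1  0.5  1.  -1.   1.5 -0.3 -0.9 -0.1 -1.2  1.8 -0.7
 -1.6  0.4]
195 ['top'] [ 5.45861937e+02 -4.42459041e+00  2.56513936e-01] 9.187801040931934 [-1.6 -1.5  1.  -1.9  1.7  0.9 -1.1  2. ]
195 ['side'] [5.47577221e+02 7.63154621e+00 2.52827378e-01] 18.790275506647195 [-1.2 -2.4  0.5 -2.8  3.4  0.2 -2.8  1.7]
195 ['top', 'side'] [5.47179276e+02 2.97468052e+00 2.53302921e-01] 44.06717247860499 [-3.7 -2.1 -0.9 -2.1 -0.6  0.7 -3.5  1.4 -0.8 -3.6  0.7 -3.9  3.5 -1.8
 -2.2 -0.5]
```

```bash
cat > ov.py <<'E'
from h import *
import sys
def overlay(p,tag,th,b,names=("top","side"),src=None):
    D=lambda L:[(x-30,y-100,z+183) for x,y,z in L]
    for n in names:
        im=src[n]; s=4 
        x0,y0,x1,y1=(170,130,350,270) if n=="top" else (190,165,360,315)
        z=cv2.resize(im[y0:y1,x0:x1],None,fx=s,fy=s,interpolation=cv2.INTER_CUBIC)
        def pl(L,col,closed=True):
            q=(proj(n,w(p,D(L)))-[x0,y0]+.5)*s
            cv2.polylines(z,[np.int32(q)],closed,col,1,cv2.LINE_AA)
        a=np.linspace(0,2*np.pi,60)
        pl([(60*np.cos(t),60*np.sin(t),5) for t in a],(0,0,255))
        pl([(30*np.cos(t),30*np.sin(t),24) for t in a],(0,255,255))
        for sgn in(1,-1): pl([(sgn*11,66,26),(sgn*11,126,26)],(255,255,0),False)
        pl([(-25,126,26),(25,126,26)],(255,255,0),False)
        pl([(-12,-66,26),(-12,-88,26),(12,-88,26),(12,-66,26)],(255,255,0))
        g=th+np.radians(155); px,py=47*np.cos(g),47*np.sin(g)
        pl([(px+6*np.cos(t),py+6*np.sin(t),45) for t in a],(0,255,0)); pl([(px,py,9),(px,py,45)],(0,255,0))
        pl([(-25,b,48),(25,b,48),(25,b+12,48),(-25,b+12,48)],(255,0,255)); pl([(-25,b+12,8),(25,b+12,8),(25,b+12,48),(-25,b+12,48)],(255,0,255))
        pl([(0,b,16),(0,b-206,16)],(255,0,255))
        cv2.imwrite(f"pics/ov_{tag}_{n}.png",z)
E
python3 - <<'E'
from ov import *
src={n:cv2.imread(f"pics/{n}0.png") for n in C}
p=np.array([548.6,-2,.2544])
u=lambda n,x,y:(x/4.2+170,y/4.2+130)
X=ray("top",u(0,518,308),228);q=inv(p,X)-[-30,-100];print(q,np.hypot(*q),np.degrees(np.arctan2(q[1],q[0]))-155)
X=ray("top",u(0,150,342),231);q=inv(p,X)-[-30,-100];print("head",q)
overlay(p,"a",.9,250,src=src)
E
```

```text
[-42.28674719 -13.22375928] 44.30617110136357 -317.63468044162965
head [ -1.27821488 271.92388126]
```

View pics/ov_a_top.png

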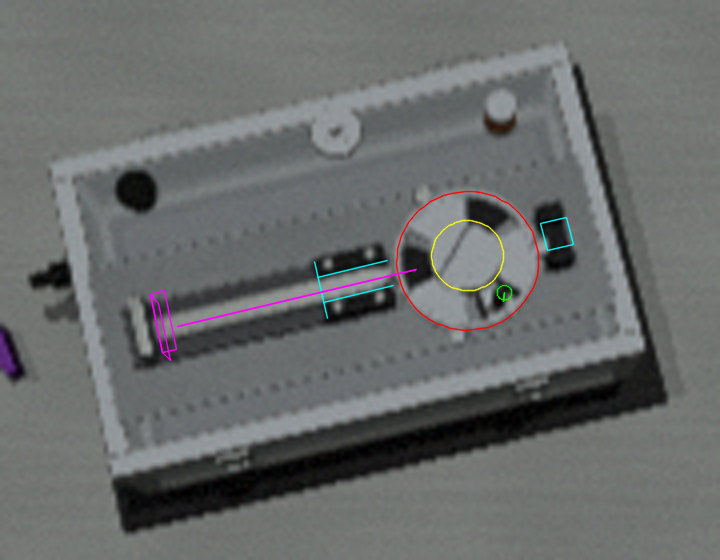

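View pics/ov_a_side.png

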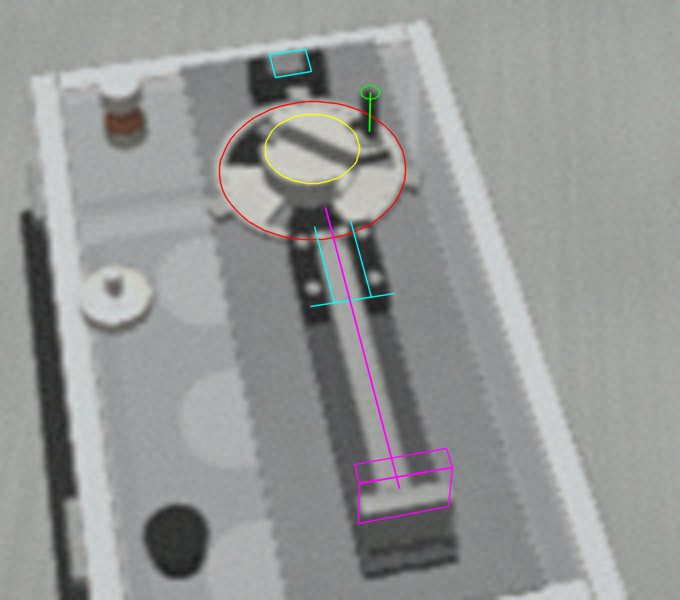

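Run:
```python
import cv2
t=cv2.imread("pics/top0.png")
cv2.imwrite("pics/t1.png",cv2.resize(t[170:220,260:330],None,fx=11,fy=11,interpolation=cv2.INTER_CUBIC))
cv2.imwrite("pics/t2.png",cv2.resize(t[185:230,195:275],None,fx=10,fy=10,interpolation=cv2.INTER_CUBIC))
t=cv2.imread("pics/side0.png")
cv2.imwrite("pics/s1.png",cv2.resize(t[170:250,235:305],None,fx=7,fy=7,interpolation=cv2.INTER_CUBIC))
cv2.imwrite("pics/s2.png",cv2.resize(t[240:312,250:320],None,fx=8,fy=8,interpolation=cv2.INTER_CUBIC))
```

```text
(no output)
```

View pics/t1.png

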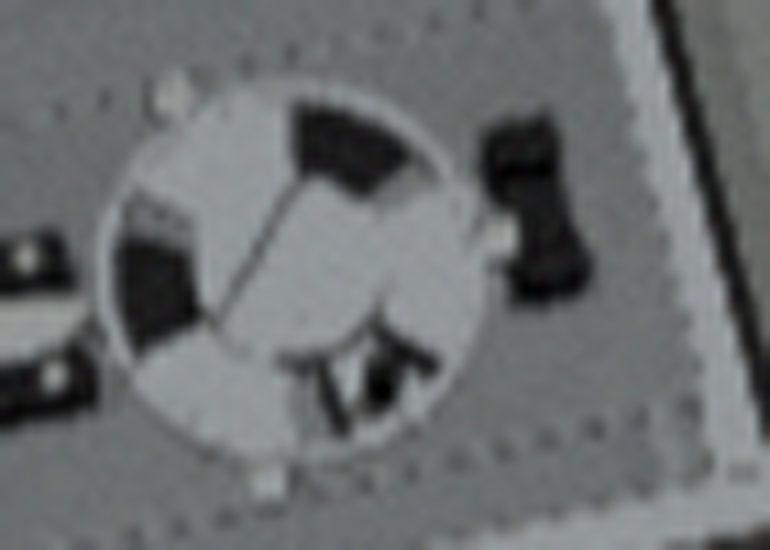

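View pics/t2.png

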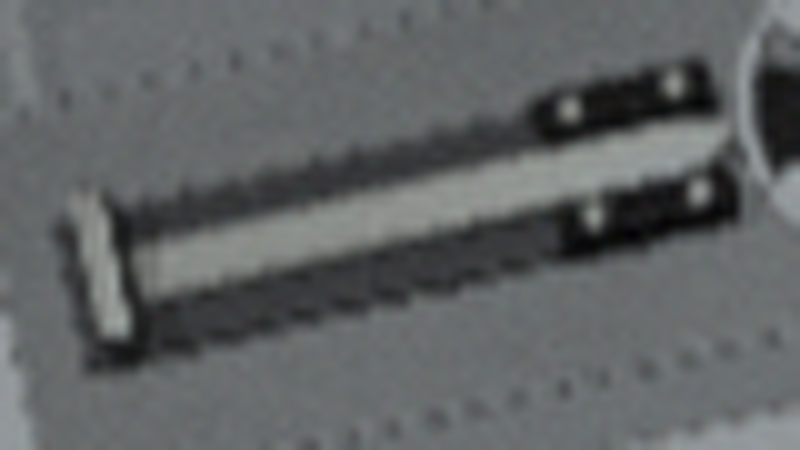

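View pics/s1.png

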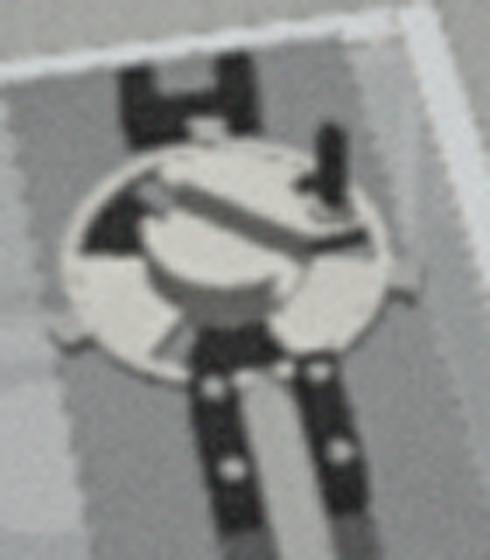

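View pics/s2.png

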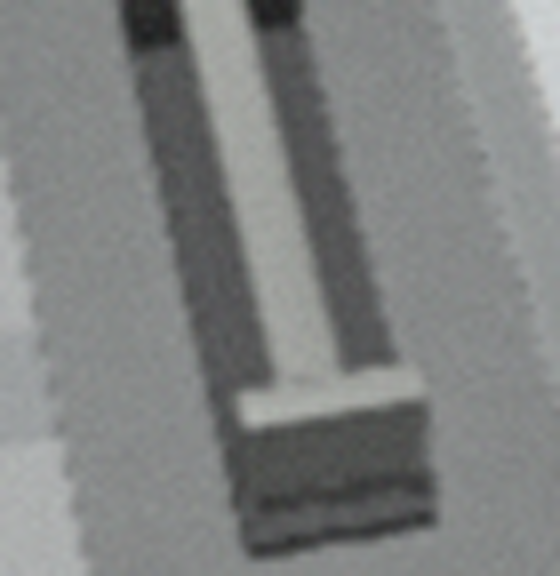

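```bash
cat > fit.py <<'E'
from ov import *
src={n:cv2.imread(f"pics/{n}0.png") for n in C}
for n in C:
    c=C[n];print(n,-cv2.Rodrigues(c["rvec"])[0].T@c["tvec"])
T1=lambda x,y:(x/11+260-.45,y/11+170-.45);T2=lambda x,y:(x/10+195-.45,y/10+185-.45)
S1=lambda x,y:(x/7+235-.43,y/7+170-.43);S2=lambda x,y:(x/8+250-.43,y/8+240-.43)
obs=[("top",T1(294,268),lambda b,t:(0,0,5)),("side",S1(226,263),lambda b,t:(0,0,5)),
("top",T2(103,265),lambda b,t:(0,b+6,48)),("side",S2(245,425),lambda b,t:(25,b+12,48)),("side",S2(428,398),lambda b,t:(-25,b+12,48)),("side",S2(418,368),lambda b,t:(-25,b,48)),("side",S2(238,395),lambda b,t:(25,b,48)),
("side",S2(250,553),lambda b,t:(26,292,0)),("side",S2(435,520),lambda b,t:(-26,292,0)),
("side",S1(332,133),lambda b,t:(47*np.cos(t+2.7053),47*np.sin(t+2.7053),45)),
("top",T1(380,388),lambda b,t:(47*np.cos(t+2.7053),47*np.sin(t+2.7053),40)),
]
cr={"top":(np.array([(55,175),(592,47),(677,362),(122,495)])/4.2+[170,130],[(1,1),(1,-1),(-1,-1),(-1,1)]),
"side":(np.array([(22,52),(290,15),(422,405),(75,470)])/2.7+[190,165],[(1,-1),(-1,-1),(-1,1),(1,1)])}
def res(v):
    r=[]
    for n,uv,f in obs: r+=list((proj(n,w(v[:3],np.array(f(v[3],v[4]))+[-30,-100,183]))[0]-uv))
    for n in cr: r+=list((.5*(proj(n,w(v[:3],[(140*a,230*b,180) for a,b in cr[n][1]]))-cr[n][0])).ravel())
    return np.array(r)
r=least_squares(res,[548,-2,.25,255,.9],loss="soft_l1",x_scale=[1,1,.01,1,.01]);print(r.x);print(np.round(r.fun.reshape(-1,2),1))
v=r.x;overlay(v[:3],"b",v[4],v[3],src=src)
for nm,P in dict(disc=(0,0,0),post=(47*np.cos(v[4]+2.7053),47*np.sin(v[4]+2.7053),45),post0=(47*np.cos(2.7053),47*np.sin(2.7053),45),headrear=(0,v[3]+12,28),home=(0,138,28)).items(): print(nm,np.round(w(v[:3],np.array(P)+[-30,-100,183]),1))
E
python3 fit.py
```

```text
side [486.06472809 615.55662819 985.38714093]
top [ 226.38862758 -117.12510051 1671.00473072]
[ 5.50575384e+02 -2.31001481e+00  2.52481101e-01  2.69989849e+02
  7.78680496e-01]
[[ 0.2  0.2]
 [ 0.2 -0.7]
 [-0.3 -0.4]
 [-0.   0.9]
 [ 0.7  0. ]
 [ 0.6 -1.1]
 [-0.3 -0.4]
 [-0.3  0.6]
 [ 0.3  0.4]
 [ 0.7  0.3]
 [ 0.2 -1.3]
 [-0.5 -1. ]
 [ 0.2 -0.8]
 [ 0.3  0.3]
 [-0.5  0.4]
 [-0.4 -0.5]
 [-0.3 -0.6]
 [ 0.3 -0.4]
 [-1.4  0.1]]
disc [[ 546.5 -106.6  183. ]]
post [[ 507.6 -133.   228. ]]
post0 [[500.3 -98.  228. ]]
headrear [[476.1 166.4 211. ]]
home [[512.  27. 211.]]
```

Run:
```python
import cv2,numpy as np
a=cv2.imread("pics/ov_b_top.png");b=cv2.imread("pics/ov_b_side.png")
cv2.imwrite("pics/ovb.png",a)
```

```text
(no output)
```

View pics/ov_b_top.png

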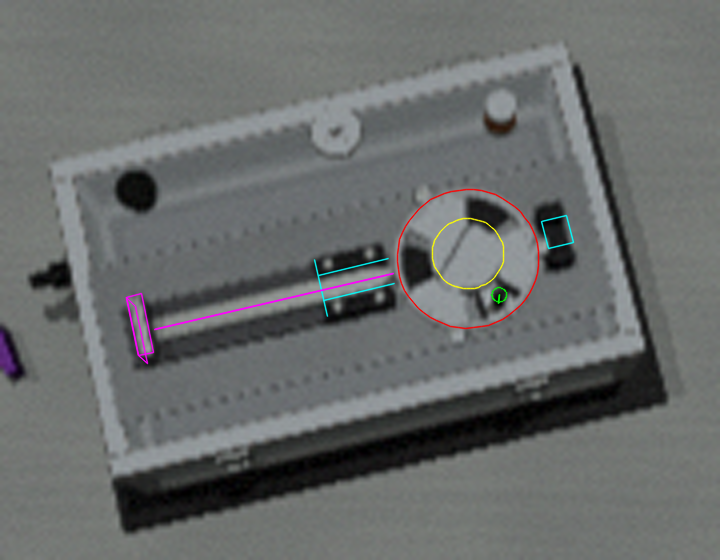

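View pics/ov_b_side.png

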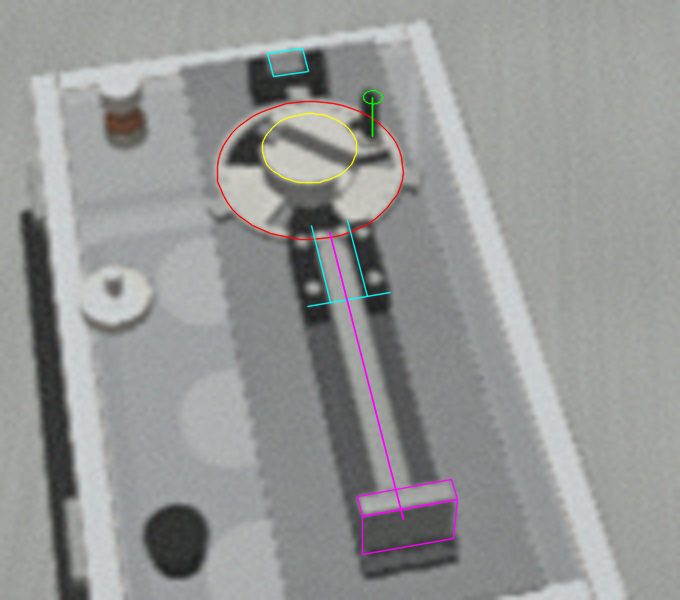

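The fit gives the disc axis at about (546,-107), chamber yaw 0.25, shutter about 0.8 rad and bar origin about 266–270 mm out. First I close the gripper, raise it and turn the tool so its y axis lies along chamber +y.

```bash
python3 -m pendant '{"hand":[0,0,0,0,0,0,0,0],"slide":[[-2,0,-2],[-5,-0.5,-5],[-8,-1,-5],[-12,-1.5,-5],[-15,-2,-5],[-17,-2,-5],[-17,-2,-5],[-17,-2,-5]],"spin":[-0.12,-0.24,-0.36,-0.48,-0.6,-0.624,-0.624,-0.624]}'
cat >> h.py <<'E'
V=np.array([550.58,-2.31,.2525])
from scipy.spatial.transform import Rotation as Ro
def go(cx,cy,tipz,yaw_y=True):
    "target TCP in disc_axis frame xy, tip z world -> slide in tool axes cm"
    s=ctrl.sense();q=s["tool_rot"];R=Ro.from_quat(np.r_[q[1:],q[0]]).as_matrix()
    t=w(V,[cx-30,cy-100,tipz+25])[0]
    yaw=np.arctan2(R[1,1],R[0,1])-np.pi/2-V[2]
    print("now rel disc",np.round(inv(V,s["eef_pos"])-[-30,-100],1),"tipz",round(s["eef_pos"][2]-25,1),"target",np.round(t),"slide cm",np.round(R.T@(t-s["eef_pos"])/10,2),"yaw err",round(yaw,3),"open",round(s["opening"],1),"t",s["clock"],"F",np.round(s["wrist_force"],1))
E
python3 -c "
from h import *
go(-44,-52,275)"
```

```text
clock: 0.9
eef_pos: [378.0, 501.8, 305.7]
tool_rot: [-0.001, -0.125, 0.992, -0.0]
wrist_force: [-0.5, 0.4, 0.4]
opening: 0.1
now rel disc [-11.2 631.2] tipz 280.7 target [ 517. -168.  300.] slide cm [  3.17 -68.33   0.6 ] yaw err -0.002 open 0.1 t 0.9 F [-0.5  0.4  0.4]
```

```bash
python3 -m pendant '{"hand":[0,0,0,0,0,0,0,0,0,0],"slide":[[0.3,-4,0],[0.6,-9,0],[1,-14,0],[1.2,-19,0],[1.5,-24,0],[1.8,-29,0],[2,-34,0],[2.3,-39,0],[2.6,-44,0],[2.8,-48,0]],"spin":[0,0,0,0,0,0,0,0,0,0]}'
python3 -m pendant '{"hand":[0,0,0,0,0,0,0,0,0,0],"slide":[[0.1,-4,0],[0.2,-8,0],[0.3,-12,0],[0.3,-15,0],[0.4,-18,0],[0.4,-20.3,0],[0.4,-20.3,0],[0.4,-20.3,0],[0.4,-20.3,0],[0.4,-20.3,0]],"spin":[0,0,0,0,0,0,0,0,0,0]}'
python3 -c "
from h import *
go(-44,-52,212)
for n in C: cv2.imwrite(f'pics/{n}1.png',viewer.capture(n))
a=cv2.imread('pics/side1.png')[130:330,190:380];cv2.imwrite('pics/side1z.png',cv2.resize(a,None,fx=3,fy=3,interpolation=2))
a=cv2.imread('pics/top1.png')[130:270,170:370];cv2.imwrite('pics/top1z.png',cv2.resize(a,None,fx=3.8,fy=3.8,interpolation=2))"
```

```text
clock: 1.9
eef_pos: [470.5, 28.8, 306.5]
tool_rot: [0.0, -0.126, 0.992, 0.0]
wrist_force: [1.0, 0.2, -0.7]
opening: -0.2
clock: 2.9
eef_pos: [517.8, -165.7, 306.3]
tool_rot: [0.0, -0.127, 0.992, 0.0]
wrist_force: [0.5, -0.2, 0.4]
opening: -0.3
now rel disc [-42.5 -50. ] tipz 281.3 target [ 517. -168.  237.] slide cm [ 0.15 -0.2   6.93] yaw err 0.002 open -0.3 t 2.9 F [ 0.5 -0.2  0.4]
```

View pics/side1z.png

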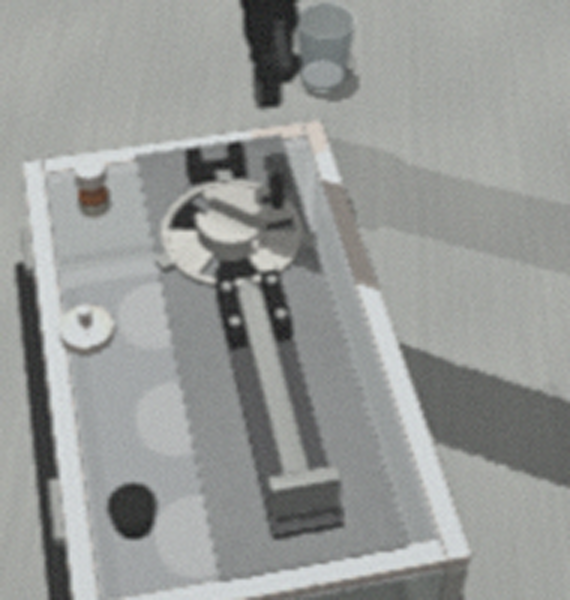

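View pics/top1z.png

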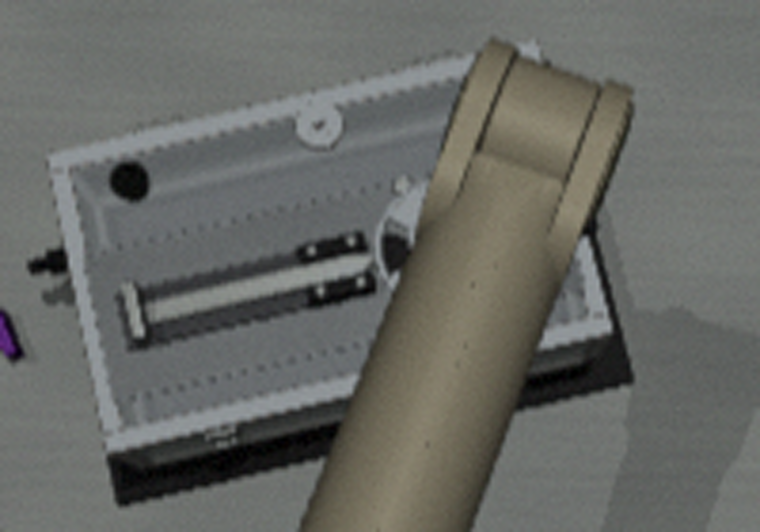

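The side view shows the closed fingertips at crop (267,100), behind and clear of the post at (273,180). The top view is blocked by the arm. Lowering now.

```bash
python3 -m pendant '{"hand":[0,0,0,0,0],"slide":[[0.1,-0.1,3],[0.2,-0.2,6],[0.2,-0.2,6.9],[0.2,-0.2,6.9],[0.2,-0.2,6.9]],"spin":[0,0,0,0,0]}'
python3 -c "
from h import *
go(-44,0,212)
cv2.imwrite(f'pics/side2.png',viewer.capture('side'))
a=cv2.imread('pics/side2.png')[150:270,220:340];a=cv2.resize(a,None,fx=5,fy=5,interpolation=2)
t=w(V,[[-74,-152,212],[-74,-100,212]]);q=(proj('side',t)-[220,150])*5;print(q)
cv2.imwrite('pics/side2z.png',a)"
```

```text
clock: 3.5
eef_pos: [516.8, -169.9, 238.6]
tool_rot: [0.001, -0.126, 0.992, -0.0]
wrist_force: [0.4, 0.5, 0.7]
opening: -0.4
now rel disc [-44.6 -53.8] tipz 213.6 target [ 504. -118.  237.] slide cm [-0.06  5.38  0.15] yaw err 0.0 open -0.4 t 3.5 F [0.4 0.5 0.7]
[[298.22428296 167.51049058]
 [319.14198053 237.88958833]]
```

View pics/side2z.png

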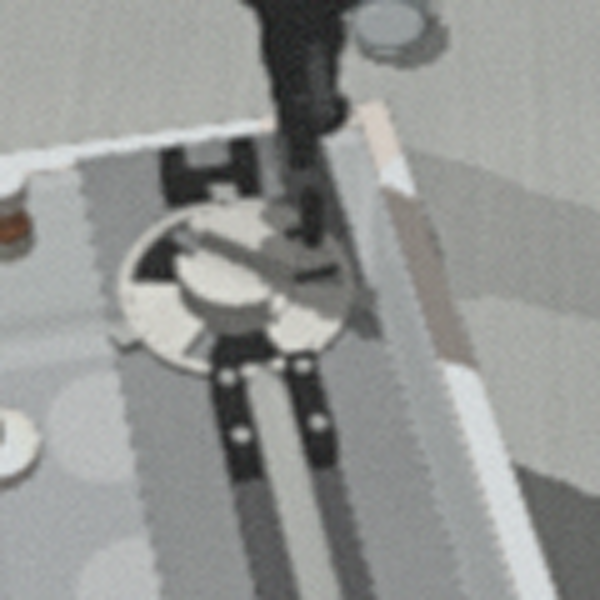

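The fingertips, at crop (300,165), match the prediction, and the post is straight ahead at (313,215). Pushing along chamber +y.

```bash
python3 -m pendant '{"hand":[0,0,0,0,0,0,0],"slide":[[0,1,0.1],[0,2,0.1],[0,3,0.1],[0,3.8,0.1],[0,4.4,0.1],[0,4.4,0.1],[0,4.4,0.1]],"spin":[0,0,0,0,0,0,0]}'
python3 -c "
from h import *
go(-44,0,212)
cv2.imwrite(f'pics/side3.png',viewer.capture('side'))
a=cv2.imread('pics/side3.png')[150:270,220:340];a=cv2.resize(a,None,fx=5,fy=5,interpolation=2)
cv2.imwrite('pics/side3z.png',a)"
```

```text
clock: 4.25
eef_pos: [505.5, -126.4, 236.5]
tool_rot: [0.0, -0.126, 0.992, 0.0]
wrist_force: [0.3, 0.3, -1.2]
opening: 0.1
now rel disc [-44.7  -8.9] tipz 211.5 target [ 504. -118.  237.] slide cm [-0.07  0.89 -0.05] yaw err 0.001 open 0.1 t 4.25 F [ 0.3  0.3 -1.2]
```

View pics/side3z.png

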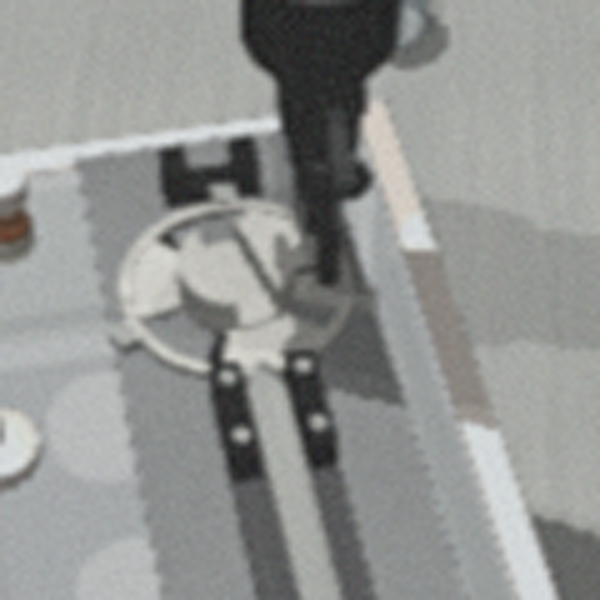

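The disc has turned, and the slot now runs from about (235,235) to (280,300) in the crop. I work out the remaining angle.

```bash
python3 -c "
from h import *
im=cv2.imread('pics/side3.png')[180:230,245:300];cv2.imwrite('pics/s3zz.png',cv2.resize(im,None,fx=12,fy=12,interpolation=2))
P=[inv(V,ray('side',(220+x/5,150+y/5),z))-[-30,-100] for x,y,z in((235,235,207),(275,300,207))]
d=P[0]-P[1];print(P,np.arctan2(d[0],-d[1]))"
```

```text
[array([ -3.13712304, -15.24281039]), array([-14.41487723,  32.74929413])] 0.23080425205587954
```

View pics/s3zz.png

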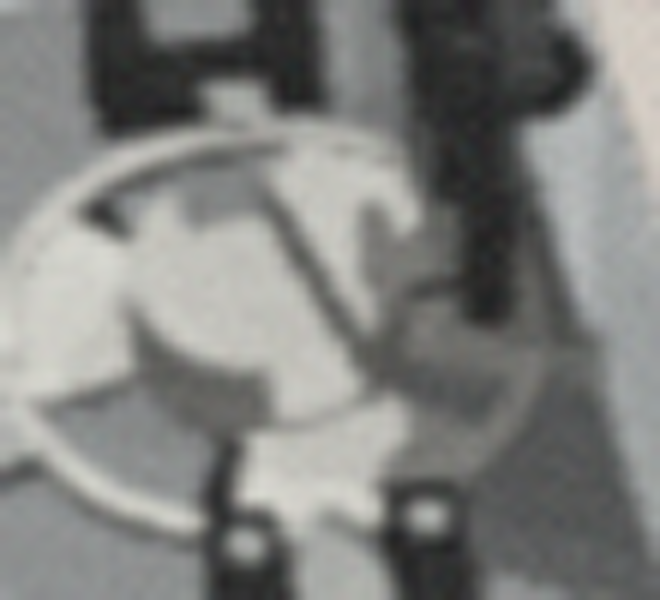

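```bash
python3 -m pendant '{"hand":[0,0,0,0,0],"slide":[[0,0.3,0],[0,0.7,0],[0,1,0],[0,1,0],[0,1,0]],"spin":[0,0,0,0,0]}'
python3 -c "
from h import *
go(-44,0,212)
cv2.imwrite(f'pics/side4.png',viewer.capture('side'))
im=cv2.imread('pics/side4.png')[180:230,245:300];cv2.imwrite('pics/s4zz.png',cv2.resize(im,None,fx=12,fy=12,interpolation=2))
P=[inv(V,ray('side',(245+x/12,180+y/12),z))-[-30,-100] for x,y,z in((270,190,207),(375,370,207))]
d=P[0]-P[1];print('before',np.arctan2(d[0],-d[1]))"
```

```text
clock: 4.8
eef_pos: [502.5, -117.2, 236.2]
tool_rot: [-0.0, -0.126, 0.992, 0.0]
wrist_force: [1.1, -0.3, 0.4]
opening: 0.1
now rel disc [-45.2   0.7] tipz 211.2 target [ 504. -118.  237.] slide cm [-0.12 -0.07 -0.08] yaw err 0.0 open 0.1 t 4.8 F [ 1.1 -0.3  0.4]
before 0.20989186560290402
```

View pics/s4zz.png

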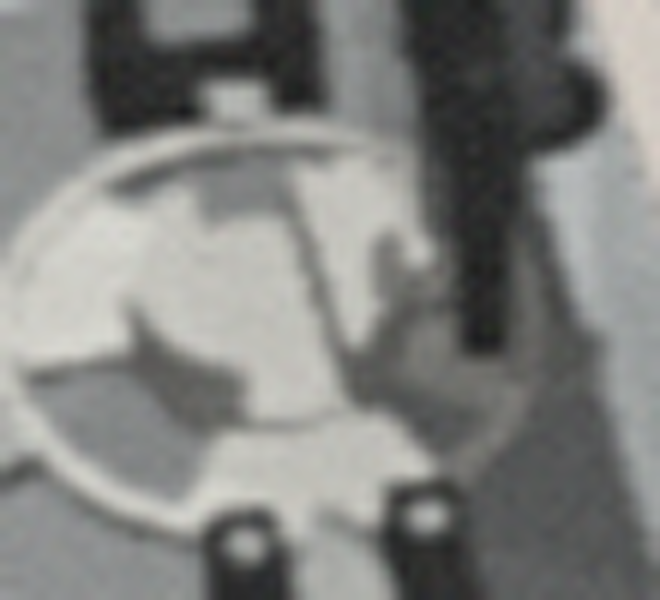

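```bash
python3 -c "
from h import *
P=[inv(V,ray('side',(245+x/12,180+y/12),z))-[-30,-100] for x,y,z in((295,200,207),(348,385,207))]
d=P[0]-P[1];print(P,np.arctan2(d[0],-d[1]))
go(-44,-20,212)"
```

```text
[array([ -9.86539249, -15.07847481]), array([-10.60125457,  39.06440343])] 0.013590278030577102
now rel disc [-45.4   0.7] tipz 211.1 target [ 509. -137.  237.] slide cm [-0.14 -2.07 -0.09] yaw err 0.0 open 0.2 t 4.85 F [0.6 0.4 0. ]
```

The shutter is at about 0.01 rad, with the slot edge along chamber y at x ≈ -10 as expected. I back off, raise and go behind the T-head.

```bash
python3 -m pendant '{"hand":[0,0,0,0,0,0,0,0,0,0],"slide":[[0,-1.5,0],[0,-1.5,-2],[0,-1.5,-6],[-0.5,1,-7],[-1,5,-7],[-2,10,-7],[-2.5,15,-7],[-3,20,-7],[-3.5,25,-7],[-4,29,-7]],"spin":[0,0,0,0,0,0,0,0,0,0]}'
python3 -m pendant '{"hand":[0,0,0,0],"slide":[[-0.5,2.4,0],[-0.5,2.6,0],[-0.5,2.6,0],[-0.5,2.6,0]],"spin":[0,0,0,0]}'
python3 -c "
from h import *
go(0,317,203)
for n in C: cv2.imwrite(f'pics/{n}5.png',viewer.capture(n))
a=cv2.imread('pics/side5.png')[165:365,190:360];cv2.imwrite('pics/side5z.png',cv2.resize(a,None,fx=3,fy=3,interpolation=2))"
```

```text
clock: 5.85
eef_pos: [467.6, 176.1, 306.2]
tool_rot: [-0.001, -0.127, 0.992, 0.0]
wrist_force: [0.9, -1.0, 0.2]
opening: -0.0
clock: 6.25
eef_pos: [467.6, 198.2, 306.2]
tool_rot: [-0.0, -0.125, 0.992, -0.0]
wrist_force: [-0.1, -0.6, 0.0]
opening: -0.2
now rel disc [-2.000e-01  3.149e+02] tipz 281.2 target [467. 200. 228.] slide cm [-0.02  0.22  7.82] yaw err -0.002 open -0.2 t 6.25 F [-0.1 -0.6  0. ]
```

View pics/side5z.png

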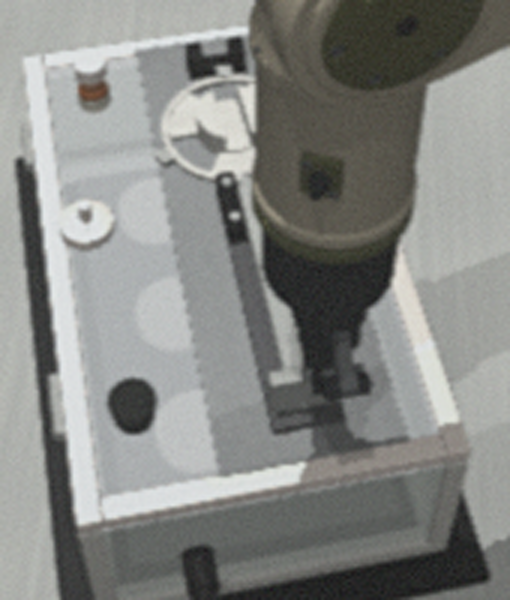

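View pics/top5.png

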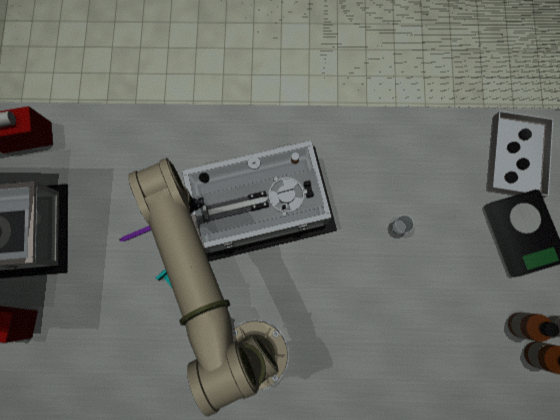

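The fingers are behind the head, seen at about (330,380) in the crop, and the stopper is well clear to the left. Lowering behind it.

```bash
python3 -m pendant '{"hand":[0,0,0,0,0],"slide":[[0,0.2,3],[0,0.2,6],[0,0.2,7.6],[0,0.2,7.6],[0,0.2,7.6]],"spin":[0,0,0,0,0]}'
python3 -c "
from h import *
go(0,153,205)
for n in C: cv2.imwrite(f'pics/{n}6.png',viewer.capture(n))
a=cv2.imread('pics/side6.png')[225:365,230:360];cv2.imwrite('pics/side6z.png',cv2.resize(a,None,fx=4,fy=4,interpolation=2))
a=cv2.imread('pics/top6.png')[165:245,180:320];cv2.imwrite('pics/top6z.png',cv2.resize(a,None,fx=5,fy=5,interpolation=2))"
```

```text
clock: 6.85
eef_pos: [467.3, 200.9, 230.9]
tool_rot: [0.0, -0.125, 0.992, 0.0]
wrist_force: [-0.8, 0.8, 0.6]
opening: -0.0
now rel disc [1.000e-01 3.176e+02] tipz 205.9 target [508.  42. 230.] slide cm [ -0.02 -16.46   0.09] yaw err -0.002 open -0.0 t 6.85 F [-0.8  0.8  0.6]
```

View pics/side6z.png

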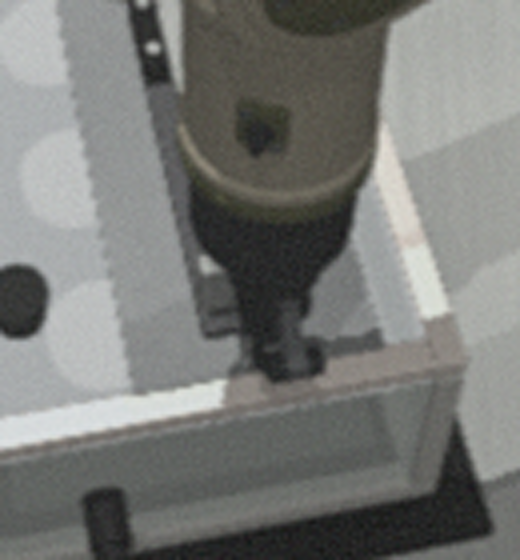

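View pics/top6z.png

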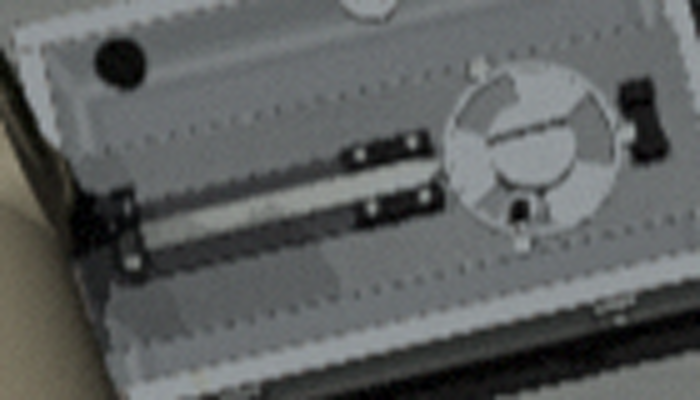

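The top view shows the slot in line with the bar. Pushing the head slowly to bring the nose into the disc.

```bash
python3 -m pendant '{"hand":[0,0,0,0,0,0,0,0,0,0],"slide":[[0,-1,0],[0,-1.8,0],[0,-2.5,0],[0,-3.2,0],[0,-4,0],[0,-4.8,0],[0,-5.6,0],[0,-6.4,0],[0,-7.2,0],[0,-7.6,0]],"spin":[0,0,0,0,0,0,0,0,0,0]}'
python3 -c "
from h import *
go(0,153,205)
for n in C: cv2.imwrite(f'pics/{n}7.png',viewer.capture(n))
a=cv2.imread('pics/side7.png')[165:325,220:350];a=cv2.resize(a,None,fx=3.5,fy=3.5,interpolation=2)
cv2.imwrite('pics/side7z.png',a)
a=cv2.imread('pics/top7.png')[165:245,180:320];cv2.imwrite('pics/top7z.png',cv2.resize(a,None,fx=5,fy=5,interpolation=2))"
```

```text
clock: 7.95
eef_pos: [486.1, 126.9, 230.4]
tool_rot: [0.0, -0.125, 0.992, -0.0]
wrist_force: [-1.9, 4.1, 4.0]
opening: 0.1
now rel disc [-1.000e-01  2.413e+02] tipz 205.4 target [508.  42. 230.] slide cm [-0.02 -8.83  0.04] yaw err -0.001 open 0.1 t 7.95 F [-1.9  4.1  4. ]
```

View pics/side7z.png

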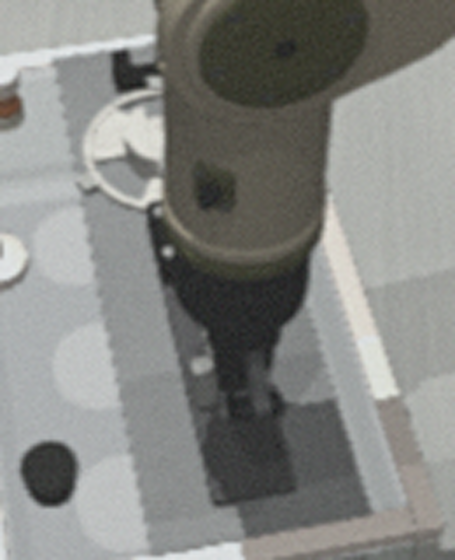

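View pics/top7z.png

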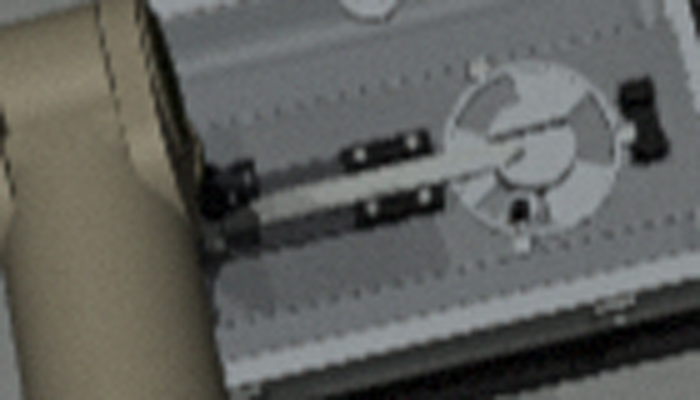

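The nose is in the slot, its tip at about (520,152) in the top crop, and the push force is about 4.5 N. Continuing.

```bash
python3 -m pendant '{"hand":[0,0,0,0,0,0,0,0,0,0],"slide":[[0,-0.8,0],[0,-1.7,0],[0,-2.6,0],[0,-3.5,0],[0,-4.4,0],[0,-5.3,0],[0,-6.1,0],[0,-6.9,0],[0,-7.6,0],[0,-8,0]],"spin":[0,0,0,0,0,0,0,0,0,0]}'
python3 -m pendant '{"hand":[0,0],"slide":[[0,-0.2,0],[0,-0.4,0]],"spin":[0,0]}'
python3 -c "
from h import *
go(0,151.6,205)
viewer.capture('top')
for n in ['top']: cv2.imwrite(f'pics/{n}8.png',viewer.capture(n))
a=cv2.imread('pics/top8.png')[165:245,180:320];cv2.imwrite('pics/top8z.png',cv2.resize(a,None,fx=5,fy=5,interpolation=2));go(0,151.6,205)"
```

```text
clock: 9.05
eef_pos: [506.1, 49.8, 230.4]
tool_rot: [0.0, -0.125, 0.992, -0.0]
wrist_force: [-0.7, 2.5, 0.1]
opening: 0.2
clock: 9.25
eef_pos: [506.9, 46.9, 230.4]
tool_rot: [0.0, -0.126, 0.992, 0.0]
wrist_force: [-0.8, 3.5, 0.3]
opening: -0.3
now rel disc [ -0.  158.6] tipz 205.4 target [509.  40. 230.] slide cm [-0.   -0.7   0.04] yaw err 0.0 open -0.3 t 9.25 F [-0.8  3.5  0.3]
now rel disc [-1.000e-01  1.582e+02] tipz 205.3 target [509.  40. 230.] slide cm [-0.01 -0.66  0.03] yaw err -0.0 open -0.5 t 9.35 F [-0.2  1.4 -0.2]
```

View pics/top8z.png

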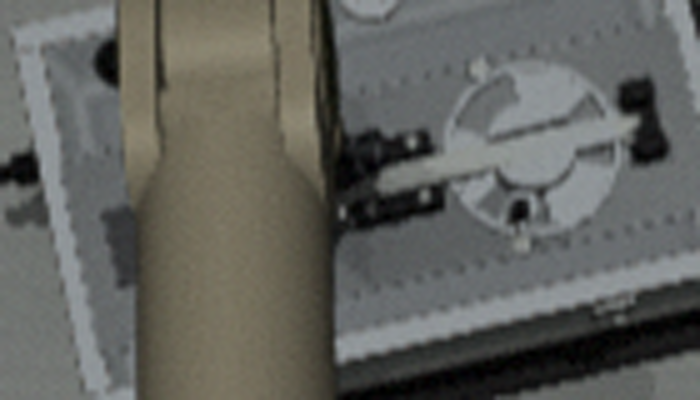

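The nose is through the disc and entering the keeper at about (632,125). The remaining 6 mm goes in 2 mm steps, watching the force.

```bash
python3 -m pendant '{"hand":[0,0,0],"slide":[[0,-0.2,0],[0,-0.4,0],[0,-0.4,0]],"spin":[0,0,0]}'
python3 -m pendant '{"hand":[0,0],"slide":[[0,-0.2,0],[0,-0.2,0]],"spin":[0,0]}'
python3 -m pendant '{"hand":[0,0],"slide":[[0,-0.2,0],[0,-0.2,0]],"spin":[0,0]}'
python3 -c "
from h import *
go(0,151.6,205)"
```

```text
clock: 9.65
eef_pos: [507.9, 42.5, 230.4]
tool_rot: [0.0, -0.126, 0.992, -0.0]
wrist_force: [-1.3, 1.7, 1.3]
opening: 0.3
clock: 9.85
eef_pos: [508.2, 41.8, 230.4]
tool_rot: [-0.0, -0.126, 0.992, 0.001]
wrist_force: [-2.2, 5.0, 2.1]
opening: -0.4
clock: 10.05
eef_pos: [508.2, 41.7, 230.4]
tool_rot: [-0.0, -0.127, 0.992, 0.002]
wrist_force: [-3.7, 11.2, 3.7]
opening: 0.3
now rel disc [ -0.  153.2] tipz 205.4 target [509.  40. 230.] slide cm [-0.   -0.16  0.04] yaw err 0.003 open 0.3 t 10.05 F [-3.7 11.2  3.7]
```

The motion has stopped and the force is climbing (11 N) at the predicted home position. One more small push, then I retreat and look.

```bash
python3 -m pendant '{"hand":[0,0],"slide":[[0,-0.2,0],[0,-0.2,0]],"spin":[0,0]}'
python3 -m pendant '{"hand":[0,0,0,0,0,0,0,0,0,0],"slide":[[0,0.5,0],[0,1.5,0],[0,3,0],[0,3,-4],[0,3,-8],[0,6,-9],[0,11,-9],[0,16,-9],[0,21,-9],[0,25,-9]],"spin":[0,0,0,0,0,0,0,0,0,0]}'
python3 -m pendant '{"hand":[0,0,0,0,0,0],"slide":[[0,5,0],[0,10,0],[0,14,0],[0,14,0],[0,14,0],[0,14,0]],"spin":[0,0,0,0,0,0]}'
python3 -c "
from ov import *
src={n:viewer.capture(n) for n in C}
for n in C: cv2.imwrite(f'pics/{n}9.png',src[n])
a=src['side'][165:325,210:350];cv2.imwrite('pics/side9z.png',cv2.resize(a,None,fx=3.7,fy=3.7,interpolation=2))
overlay(V,'c',0,126,src=src)"
```

```text
clock: 10.25
eef_pos: [508.3, 41.6, 230.4]
tool_rot: [-0.001, -0.128, 0.992, 0.003]
wrist_force: [-7.7, 15.0, 5.5]
opening: 0.1
clock: 11.25
eef_pos: [445.7, 281.6, 320.2]
tool_rot: [0.0, -0.126, 0.992, -0.0]
wrist_force: [0.5, -0.7, -0.6]
opening: -0.0
clock: 11.85
eef_pos: [413.0, 413.3, 320.1]
tool_rot: [0.0, -0.125, 0.992, -0.001]
wrist_force: [-1.2, 0.0, 0.1]
opening: -0.3
```

View pics/side9z.png

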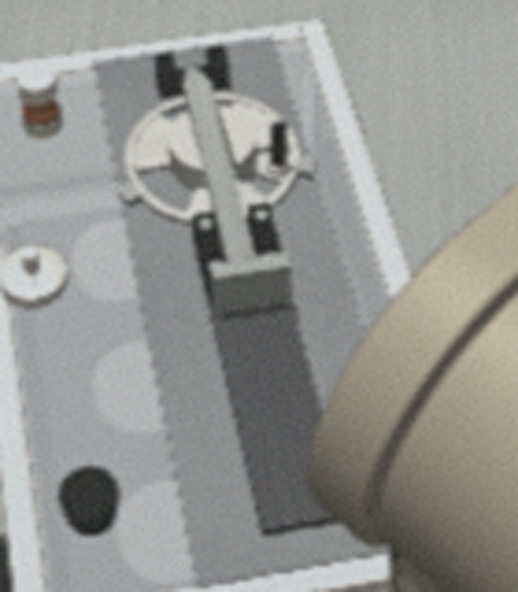

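View pics/ov_c_side.png

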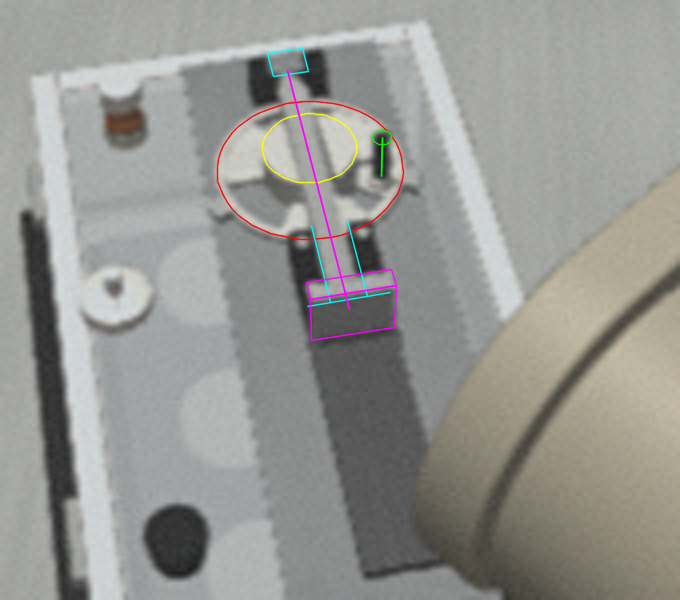

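View pics/ov_c_top.png

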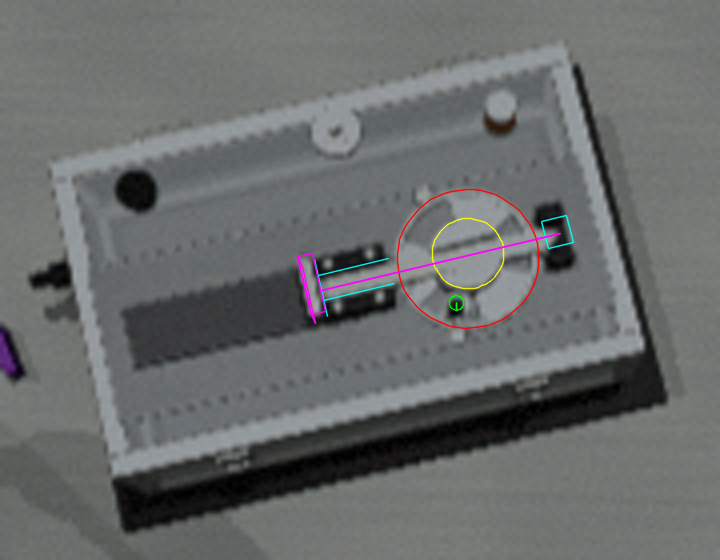

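The head sits on the home outline against the guide's end, the nose is in the keeper, the post is at its shut position, and the vial, filter holder and stopper haven't moved. The arm is clear of everything.

```bash
python3 -c "
from h import *
a=cv2.imread('pics/top0.png');b=cv2.imread('pics/top9.png')
print('beaker diff',cv2.absdiff(a,b)[205:245,380:420].max())
from rig import sign_off
print(sign_off())"
```

```text
beaker diff 10
the job is handed in; nothing more can be done
None
```

The vent is shut and locked, and I handed the job in with the arm clear at 11.9 s of the 48 s allowed. `sign_off()` reports no verdict, so these are my own last checks:

- **Shutter:** I pushed the finger post round with the closed fingers. The slot measured about 0.01 rad from in line before I moved the bar, and in the final pictures the post sits on its shut-position outline.
- **Lock bar:** I pushed the T-head in stages until it stopped. The force rose to about 17 N there, about 1.5 mm short of the predicted home position. That gap is within the 2 mm camera calibration.
- **Fit:** Both final pictures show the head against the guide's end, the bar flat through the disc and its nose in the keeper. I estimated the 5 mm head gap from pictures, not to the millimetre.
- **Bystanders:** The vial, filter holder and stopper look unmoved. The beaker's patch of the top view changed only by image noise.

No check failed. The only disagreement was an overlay offset of a few millimetres between the two cameras.

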